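# Close the sample canister and take off its outer lid

## Robot

A 7-joint arm with a two-finger parallel gripper is mounted at the origin on the work surface. World frame = base frame: x ahead of the robot, y to its left, z up, the work surface at z = 0. Lengths are in mm, angles in rad, forces in N, time in s.
With the tool pointing down it reaches from about 400 to 875 mm from the base axis. Payload 4.4 kg.
Tool frame: the origin (TCP) lies at the very end of the fingers, on their centre line; the grasp point (between the pads) lies 19 mm behind it; z points along the fingers, x is the direction in which the jaws open and shut, and the axes are right-handed (so a half turn about z gives the same grasp; the last joint's range is limited). The gripper opens to 85 mm and grips with 20 to 120 N. Pads are 22 mm wide; open, the fingers measure 114 mm over their backs; the gripper's body (76 mm by 85 mm) begins 54 mm behind the grasp point. The pads swing forward as they close: fully open they stand 13 mm farther back than shut.
Start: joints at [-1.222, 0.628, 0.038, 1.517, -0.027, 0.996, -0.02], TCP at [261.933, 594.902, 231.313] pointing down, gripper open.
Joint ranges: [-3.06, 3.06], [-0.37, 2.12], [-1.25, 1.32], [0.18, 2.47], [-1.1, 4.24], [0.23, 1.98], [-2.94, 2.94]. Speed limits (rad/s): [2.57, 2.57, 3.14, 3.14, 3.14, 3.14, 3.14].

## Interface

Orientations are given as [roll, pitch, yaw] about the fixed x, y, z axes, in that order (R = Rz(yaw) Ry(pitch) Rx(roll)).
In Python, from cell import ctrl, get_image, job, models gives the robot as it stands.
- The arm moves only by the tool move_arm, never from a script. Its argument "moves" is a list that holds one entry, the list of rows, each a list of 6 numbers: the shift along the tool's x, y, z in m, then the turn, a rotation vector about the tool's x, y, z in rad. A call has 1 to 20 rows; each row is the pose to reach, as a shift and turn from the pose commanded when the call began, along the tool's axes at that moment; what a row does not reach only later rows make up. A row lasts 1/8 s, in which the tool goes at most 62.5 mm and 10.7 degrees, less where a joint would pass 70% of its speed; a pose out of reach is approached as far as the arm can. A call with a gripper value outside its range is refused whole. "jaw" is the opening, from 0 (shut) to 1 (fully open), set as the call begins (left out, the last holds). The fingers move at their own pace and stop on an object; the grip force is fixed at half the most. Time passes only in rows, so rows that repeat a pose let the fingers close. It gives the time, the measured TCP pose, the force and the opening at its end, in the units of the state.
- ctrl.read_state(): the state, without advancing time (a new reading comes with each control period).
- get_image(name): name is "scene" or "top" or "wrist"; returns a dict with "color" (384x512x3 uint8, blue, green, red), "fov_y" (degrees; the focal length in pixels is half the picture's height over the tangent of half this angle, whatever the lens; pixels are square), "cx", "cy" (the principal point, pixels), "origin" and "orientation" of the camera in the world; the wrist camera has in their place "hand_eye" (4x4, takes a point from camera to tool coordinates, whose origin is the TCP and whose axes are the tool frame's). Camera axes: x right, y up, looking along -z (the intrinsics and any distortion apply to the point x, -y, -z); pixel columns grow to the right and rows downward; lengths in mm; the calibration is good to about 2 mm. A picture is of the moment at which its call begins: read the wrist's pose just before it. There is no depth.
- job.finish_job(): hands the job in, once; it reports no verdict.
Trained networks look in the newest picture that a camera, given by its name, has taken for a name from the list of things; names that differ only in an ending like _2 or _b are one class to them, and where a whole thing is asked for, a point or a joint stands for the part that bears it (a point fixed in the world has none). Each returns a list of dicts, best first, with "score" (0 to 1); they miss things now and then, are a little off and sometimes report something else, mostly with a low value. They report only what shows in the picture. A call takes as long as a camera call. They do not tell look-alikes from the thing itself.
- models.cut_out(camera, thing): "pixels" (384x512 bool, what is visible of it) and "uv" ([column, row] in pixels, amid what is visible of it).
- models.place_of(camera, thing): "uv" ([column, row] in pixels: a listed point, or the origin of a listed thing).
The state is a dict: "clock": time; "qpos": joint angles; "qd": joint speeds; "tau": joint torques, N m; "eef_pos": TCP position; "tool_rot": TCP orientation; "force": force on the tool from outside, world axes, zero at the start; "torque": the same for the moment, N m; "width": finger opening in mm.
Only numpy, scipy, OpenCV 4.12 (cv2) and the standard library are available. Lean on these libraries where they do the work, as an engineer would, in place of code of your own. Each camera call takes 0.05 s, during which the arm holds its last target.

## Task

Slide the sample canister all the way out from under the shelf (its carriage has a pull post). Then pick up the nested pair of lids together by the inner lid's knob, lower the pair into the canister's mouth until the inner lid is fully seated, and let go of the knob only then. Now grip the outer lid alone (by its collar) and lift it off, leaving the inner lid seated, and finish while still holding the outer lid level above the canister, its underside some 4 to 10 cm above the tip of the knob; leave the bottles alone.

Things in the scene. Friction and masses are not known exactly. Their poses are not given: they have to be found in the camera images.
- carriage (a joint): Slide of the low grey carriage that carries the open steel canister, in m: 0 is fully in under the shelf, 0.150 fully out at its stop; starts 0 to 0.03. Friction about 3 N; it stays where it is left. It moves out along -y of handle_grip, roughly to the robot's right.
- handle_grip (a point): Grip point on the carriage's upright black round pull post, diameter 22 mm: on its axis, 15 mm below its top, 48 mm above the carriage plate. z is up, -y is the pull-out direction. The canister's axis is 125 mm to its +y; the shelf's edge is 67 mm from the post's axis when fully in, so jaws closing across the slide (along x) have most room.
- canister_mouth (a point): Centre of the open steel canister's mouth, level with its rim, 102 mm above the table. Outer diameter 106, inner 98, height 80 mm; fixed on the carriage; tubes inside end 32 mm below the rim. Carriage in: covered by the shelf, 28 mm above the rim. Fully out: this point is 92 mm beyond the shelf's edge. Axes as handle_grip.
- inner_knob (a point): Grip point of the inner lid's knob, on its axis 4 mm below its top. Straight round knob, diameter 16 mm, that sticks up through the outer lid's collar and stands 24 mm proud of it (collar's top is 20 mm below this point). This point is 60 mm above the underside of the inner lid's flange, which lies on the canister's rim when seated, and 76 mm above the plug's foot. z is up.
- outer_collar (a point): Grip point of the outer lid's upright round collar, on its axis, 7 mm below the collar's top. Collar: outer diameter 38, inner 30 mm. This point is 22 mm above the disc's upper face, 25 mm above its underside; the rim hangs 6 mm lower still. While the lids are nested it is 27 mm below inner_knob. z is up.
- lid_tray: Flat fixed aluminium tray 170 x 170 x 6 mm on which the lid pair starts; origin at the centre of its underside.
- station: Fixed loading station: white base 140 x 410 x 12 mm with guides, back panel and overhanging shelf (150 x 148 mm, 130 to 144 mm above the table, a flat box 30 mm high on its rear). Origin on the table below the canister's axis with the carriage fully in; the base runs 310 mm to its -y and 100 mm to its +y.
- inner_lid: Inner lid, white plastic, one rigid piece, about 160 g: plug diameter 92 x 16 mm high with a chamfered foot (3 mm clearance all round in the canister), above it a flange of diameter 112 x 8 mm, then the knob. Origin at the centre of the plug's foot, which stands on the tray at the start.
- outer_lid: Outer lid, steel, about 170 g: disc diameter 124 x 3 mm with a 6 mm rim hanging round the inner lid's flange (3 mm play) and the collar in the middle. It lies loose on the flange and lifts straight off; lifting the inner lid by its knob carries it along. Origin at the centre of the disc's underside.
- vial0: Bystander: small amber bottle, diameter 42, height 85 mm, origin at the centre of its underside. To be left alone.
- vial1: Bystander: small amber bottle, diameter 42, height 85 mm, origin at the centre of its underside. To be left alone.
- pump: Bystander: white pump dispenser bottle, diameter 72, height 193 mm, origin at the centre of its underside. To be left alone.
Mind the look-alikes: they are no part of the job. Of the things that look like the outer_lid, the middle-sized one is meant.

How it is judged:
By the outcome, as a careful person would: the job done as asked, in the order asked, and still so for the second after the job is handed in, while the arm keeps its last pose, push and grip.
It also fails if it takes over 72 s, if anything falls off the work surface, if the arm or the gripper's body presses on something with over 40 N, if the wrist force passes 120 N, or if a joint passes its speed limit or range.

## Working session

There is one attempt and no reset: what is moved stays moved. The work goes in short steps, Python scripts to look and compute and a tool call to move; the robot and the scene stay as the last step left them, time stands still between calls to the robot, and variables do not carry over. Pictures are saved under pics/ and viewed, and the job is handed in when it is done.

Besides the shell and the picture viewer there is one more tool, called by a JSON object that holds its "method" and its "body". move_arm: Moves the arm, as the interface text tells. Its arguments: {"type":"object","properties":{"moves":{"type":"array","items":{"type":"array","items":{"type":"array","items":{"type":"number"}}}},"jaw":{"type":"number"}},"required":["moves"]}

```bash
ls; mkdir -p pics; python3 - <<'E'
from cell import ctrl,get_image,job,models
import cv2
print(ctrl.read_state())
for n in ["scene","top","wrist"]:
    im=get_image(n); cv2.imwrite(f"pics/{n}0.png",im["color"]); print(n,{k:v for k,v in im.items() if k!="color"})
E
```

```text
pics
{'clock': 0.0, 'qpos': array([-1.2217911 ,  0.62934204,  0.0384154 ,  1.51839428, -0.02698168,
        0.99629498, -0.0200098 ]), 'qd': array([-0.00016936, -0.00159445,  0.00071407,  0.00100828, -0.00055996,
       -0.00211656,  0.00145433]), 'tau': array([-2.40579857e-04, -5.63406122e+01,  1.22610636e+00, -1.93446869e+01,
        1.09899009e-02,  1.05933941e-02,  1.55421350e-06]), 'eef_pos': array([261.66500408, 594.30763111, 230.38285709]), 'tool_rot': array([3.14156714e+00, 1.92118569e-03, 1.15601213e+00]), 'force': array([-0.02071745, -0.02032236,  0.33331592]), 'torque': array([-0.0082738 , -0.0136832 ,  0.05163026]), 'width': 85.3303907428855}
scene {'fov_y': 46.38247170980174, 'cx': 259.52844295859995, 'cy': 189.84489108689542, 'origin': array([1136.70338271, -332.63074476,  822.70720539]), 'orientation': array([0.73786356, 0.00397043, 1.14979612])}
top {'fov_y': 46.28602901837628, 'cx': 257.0407108269038, 'cy': 191.01697520162966, 'origin': array([ 350.72135261,  -86.34343113, 1211.52878034]), 'orientation': array([ 0.16998964,  0.01642421, -1.55665936])}
wrist {'fov_y': 68.55450171081125, 'cx': 254.74594650698867, 'cy': 190.13781321282488, 'hand_eye': array([[ 9.99999900e-01,  4.14440304e-04,  1.68036338e-04,
         3.03506788e-01],
       [ 4.46471057e-04, -9.46786219e-01, -3.21862791e-01,
        -8.28326029e+01],
       [ 2.57015765e-05,  3.21862833e-01, -9.46786309e-01,
        -1.42468135e+02],
       [ 0.00000000e+00,  0.00000000e+00,  0.00000000e+00,
         1.00000000e+00]])}
```

View pics/scene0.png

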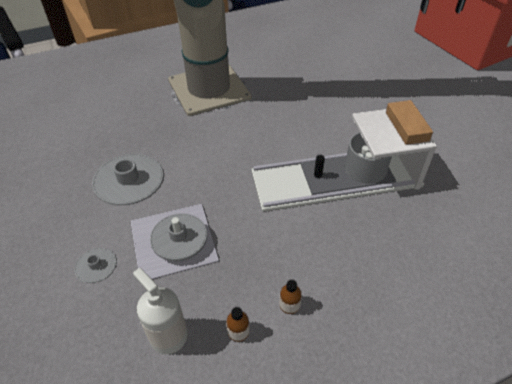

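View pics/top0.png

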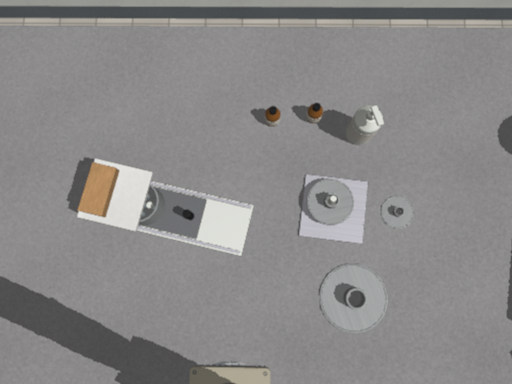

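View pics/wrist0.png

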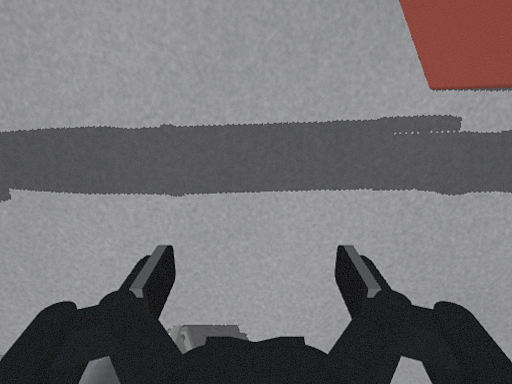

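```bash
cat > h.py <<'E'
import numpy as np, cv2
from scipy.spatial.transform import Rotation as R
from cell import ctrl,get_image,job,models
def cam(n):
    s=ctrl.read_state(); im=get_image(n)
    f=im["color"].shape[0]/2/np.tan(np.radians(im["fov_y"]/2))
    if n=="wrist":
        Rt=R.from_euler("xyz",s["tool_rot"]).as_matrix(); H=im["hand_eye"]
        Rc=Rt@H[:3,:3]; o=Rt@H[:3,3]+s["eef_pos"]
    else:
        Rc=R.from_euler("xyz",im["orientation"]).as_matrix(); o=im["origin"]
    return dict(f=f,R=Rc,o=np.array(o),cx=im["cx"],cy=im["cy"],img=im["color"])
def ray(c,uv):
    d=np.array([(uv[0]-c["cx"])/c["f"],-(uv[1]-c["cy"])/c["f"],-1.]); d=c["R"]@d
    return d/np.linalg.norm(d)
def atz(c,uv,z):
    d=ray(c,uv); return c["o"]+d*(z-c["o"][2])/d[2]
def proj(c,p):
    q=c["R"].T@(np.array(p)-c["o"]); return np.array([c["cx"]+c["f"]*q[0]/-q[2], c["cy"]+c["f"]*q[1]/q[2]])
def tri(obs):
    A=0;b=0
    for c,uv in obs:
        d=ray(c,uv);P=np.eye(3)-np.outer(d,d);A=A+P;b=b+P@c["o"]
    return np.linalg.solve(A,b)
E
python3 - <<'E'
from h import *
for n in ["scene","top"]:
    c=cam(n)
    for t in ["handle_grip","canister_mouth","inner_knob","outer_collar","lid_tray","station","inner_lid","outer_lid","vial0","pump"]:
        print(n,t,[(np.round(r["uv"],1).tolist(),round(float(r["score"]),2)) for r in models.place_of(n,t)[:5]])
print(ctrl.read_state()["clock"])
E
```

```text
scene handle_grip [([318.5, 159.9], 0.66)]
scene canister_mouth [([370.1, 143.4], 0.75)]
scene inner_knob [([174.3, 221.3], 0.61)]
scene outer_collar [([177.2, 229.1], 0.91), ([89.7, 264.0], 0.62), ([124.7, 169.3], 0.56)]
scene lid_tray []
scene station [([372.3, 174.3], 0.57)]
scene inner_lid [([180.7, 239.0], 0.56)]
scene outer_lid [([96.2, 263.6], 0.66), ([179.0, 233.8], 0.62), ([127.1, 176.6], 0.62)]
scene vial0 [([235.6, 333.2], 0.67), ([291.5, 303.2], 0.64)]
scene pump [([171.8, 338.2], 0.97)]
top handle_grip [([187.3, 215.2], 0.68)]
top canister_mouth [([140.2, 205.9], 0.86)]
top inner_knob [([337.0, 200.6], 0.58)]
top outer_collar [([329.7, 199.3], 0.92), ([356.5, 298.1], 0.81), ([398.9, 207.3], 0.58)]
top lid_tray []
top station [([137.5, 204.7], 0.72), ([313.0, 118.4], 0.29)]
top inner_lid [([327.9, 202.4], 0.61)]
top outer_lid [([324.9, 200.5], 0.78), ([395.8, 213.1], 0.78), ([349.7, 298.4], 0.62)]
top vial0 [([269.6, 117.5], 0.71), ([312.0, 116.4], 0.64)]
top pump [([359.4, 132.9], 0.83)]
1.25
```

```bash
cat > m.py <<'E'
from h import *
S=cam("scene");T=cam("top")
def crop(c,u,v,w,k,fn): cv2.imwrite(fn,cv2.resize(c["img"][v-w*3//4:v+w*3//4,u-w:u+w],None,fx=k,fy=k,interpolation=cv2.INTER_CUBIC))
E
python3 - <<'E'
from m import *
for nm,zs in [("handle_grip",78),("canister_mouth",102),("inner_knob",82),("outer_collar",55)]:
    a=models.place_of("scene",nm)[0]["uv"];b=models.place_of("top",nm)[0]["uv"]
    p=tri([(S,a),(T,b)]);print(nm,p.round(1),atz(S,a,zs).round(1),atz(T,b,zs).round(1))
crop(S,170,235,56,7,"pics/c1.png");crop(T,350,240,64,6,"pics/c2.png");crop(S,335,165,80,5,"pics/c3.png");crop(T,170,212,80,5,"pics/c4.png")
E
```

```text
handle_grip [484.6 116.9  73.4] [488.9 115.2  78. ] [483.6 115.   78. ]
canister_mouth [513.  234.9 102.8] [512.1 233.6 102. ] [513.9 236.7 102. ]
inner_knob [ 527.1 -262.3   81. ] [ 528.4 -260.9   82. ] [ 526.6 -263.6   82. ]
outer_collar [ 281.4 -293.9 -219. ] [ 531.8 -260.    55. ] [ 274.5 -305.6   55. ]
```

View pics/c1.png

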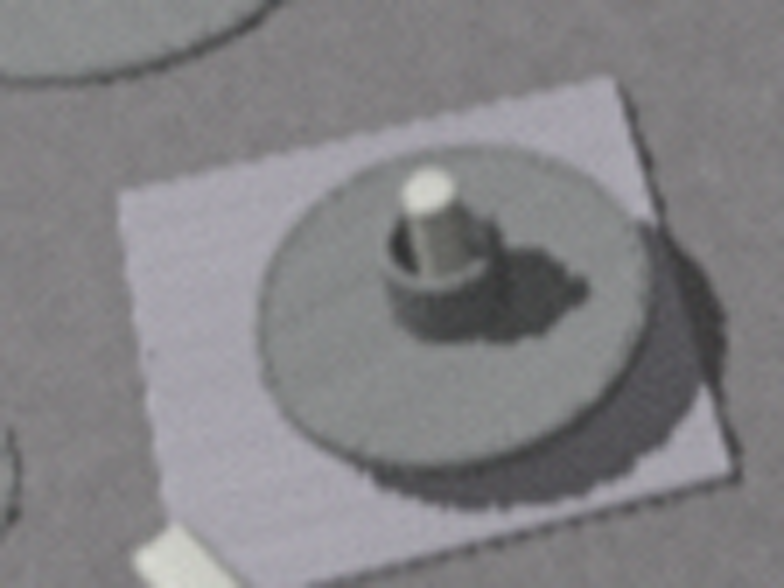

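View pics/c2.png

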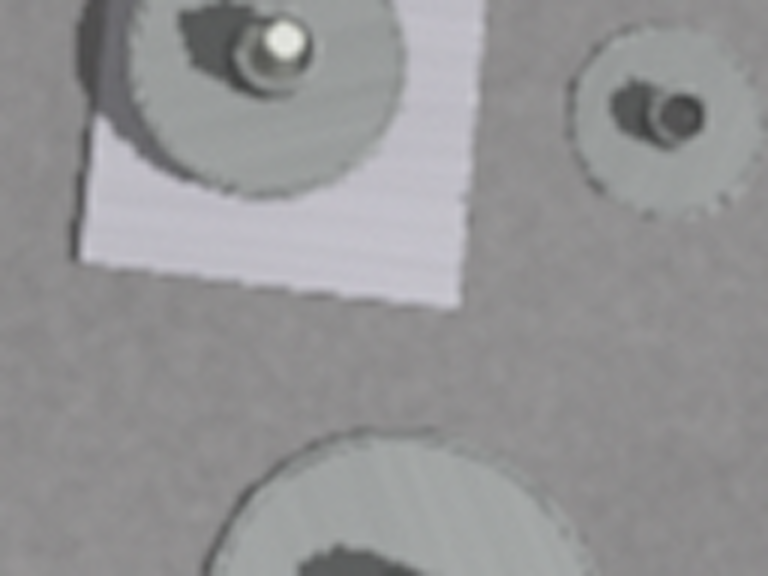

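View pics/c3.png

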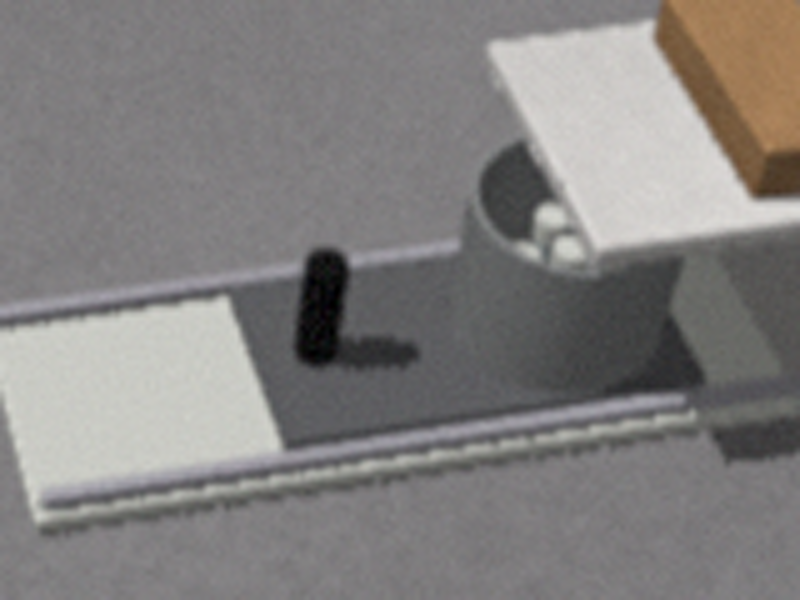

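View pics/c4.png

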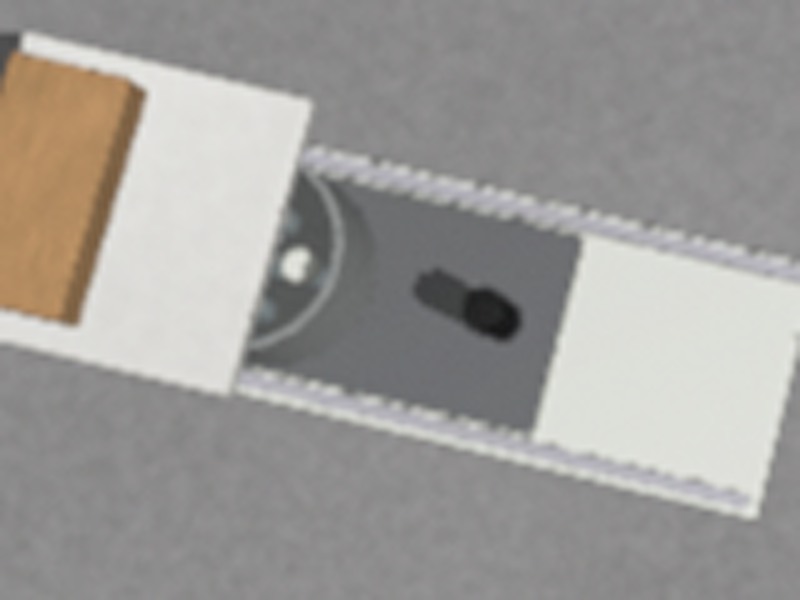

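```bash
python3 - <<'E'
from m import *
g=[(S,(319.8,161.2)),(T,(188.2,214.4))];print("grip",tri(g).round(1),[atz(c,u,70).round(1) for c,u in g])
g=[(S,(320.2,157)),(T,(187.2,213.6))];print("post top",tri(g).round(1),[atz(c,u,85).round(1) for c,u in g])
g=[(S,(175.4,220.4)),(T,(333.8,198.8))];print("knobtop",tri(g).round(1),[atz(c,u,86).round(1) for c,u in g])
o=np.array([90,152])
f=lambda u,v,z:atz(T,o+np.array([u,v])/5,z)
a,b=f(310,100,144),f(232,392,144);print("shelf edge",a,b,np.degrees(np.arctan2(*(b-a)[:2][::-1])))
a,b=f(582,237,22),f(537,432,22);print("plate edge",a,b,np.degrees(np.arctan2(*(b-a)[:2][::-1])))
a,b=f(330,160,24),f(790,268,24);print("rail",np.degrees(np.arctan2(*(b-a)[:2][::-1])))
a,b=f(240,385,24),f(750,500,24);print("rail",np.degrees(np.arctan2(*(b-a)[:2][::-1])))
for n,c in (("scene",S),("top",T)):
  for k in ("lid_tray","vial0","pump","handle_grip"):
    for r in models.cut_out(n,k): print(n,k,np.round(r["uv"]),round(r["score"],2), atz(c,r["uv"],0).round())
E
```

```text
grip [484.6 112.9  69.4] [array([485.6, 114.7,  70. ]), array([483.6, 110.7,  70. ])]
post top [484.8 112.7  83.6] [array([486.4, 113.7,  85. ]), array([483.9, 110.8,  85. ])]
knobtop [ 526.9 -258.5   82.2] [array([ 530.5, -257.4,   86. ]), array([ 525.9, -259.5,   86. ])]
shelf edge [577.86957471 190.63823447 144.        ] [435.11201759 220.34428559 144.        ] 168.2452156712927
plate edge [530.26843993  71.66823225  22.        ] [425.68978008  92.05218837  22.        ] 168.97047931079567
rail -102.62437285123751
rail -101.79759925946476
scene lid_tray [155. 252.] 0.69 [ 527. -316.    0.]
scene vial0 [234. 324.] 0.91 [ 754. -219.   -0.]
scene vial0 [293. 294.] 0.66 [744. -85.   0.]
scene vial0 [348. 173.] 0.49 [493. 202.   0.]
scene pump [164. 314.] 0.86 [ 679. -339.    0.]
scene handle_grip [349. 170.] 0.59 [484. 208.   0.]
top lid_tray [343. 220.] 0.8 [ 483. -296.    0.]
top vial0 [270. 115.] 0.74 [776. -97.   0.]
top vial0 [313. 113.] 0.55 [ 783. -218.    0.]
top pump [365. 128.] 0.86 [ 741. -362.    0.]
top handle_grip [173. 212.] 0.86 [497. 165.   0.]
```

```bash
cat >> h.py <<'E'
def mv(p0,r0,p1,r1):
    A=R.from_euler("xyz",r0);B=R.from_euler("xyz",r1)
    print("shift m",(A.inv().apply(np.array(p1)-np.array(p0))/1000).round(4),"rotvec",(A.inv()*B).as_rotvec().round(4))
E
python3 - <<'E'
from h import *
s=ctrl.read_state();print(s["tool_rot"],s["clock"])
mv([261.933,594.902,231.313],[np.pi,0,1.156],[484.7,112.8,190],[np.pi,0,np.radians(-11.8)])
E
```

```text
[-3.14158964e+00 -6.44980447e-06  1.15595056e+00] 2.25
shift m [-0.3514  0.3982  0.0413] rotvec [ 0.     -0.      1.3619]
```

{"method": "move_arm", "body": {"moves": [[[-0.18, 0.2, 0.0, 0, 0, 0.68], [-0.18, 0.2, 0.0, 0, 0, 0.68], [-0.18, 0.2, 0.0, 0, 0, 0.68], [-0.18, 0.2, 0.0, 0, 0, 0.68], [-0.18, 0.2, 0.0, 0, 0, 0.68], [-0.3514, 0.3982, 0.0413, 0, 0, 1.3619], [-0.3514, 0.3982, 0.0413, 0, 0, 1.3619], [-0.3514, 0.3982, 0.0413, 0, 0, 1.3619], [-0.3514, 0.3982, 0.0413, 0, 0, 1.3619], [-0.3514, 0.3982, 0.0413, 0, 0, 1.3619], [-0.3514, 0.3982, 0.0413, 0, 0, 1.3619], [-0.3514, 0.3982, 0.0413, 0, 0, 1.3619], [-0.3514, 0.3982, 0.0413, 0, 0, 1.3619]]]}}

```text
clock: 3.88
eef_pos: [484.2, 114.9, 190.1]
tool_rot: [-3.141, 0.0, -0.202]
force: [-0.7, -0.6, 0.6]
width: 85.3
```

```bash
python3 - <<'E'
from h import *
print(ctrl.read_state()["eef_pos"],ctrl.read_state()["tool_rot"])
W=cam("wrist");cv2.imwrite("pics/w1.png",W["img"])
print(ctrl.read_state()["eef_pos"])
for k,z in (("handle_grip",70),("canister_mouth",102)):
    for r in models.place_of("wrist",k): print(k,r["uv"],r["score"],atz(W,r["uv"],z))
print(proj(W,[484.7,112.8,85]))
E
```

```text
[484.24933718 114.90928863 190.13004093] [-3.14059092e+00  3.21812891e-04 -2.02144477e-01]
[484.32176725 114.56452428 190.14208841]
handle_grip [259.5, 186.3] 0.87 [488.47509504 112.01546758  70.        ]
[255.61257661 191.2560305 ]
```

View pics/w1.png

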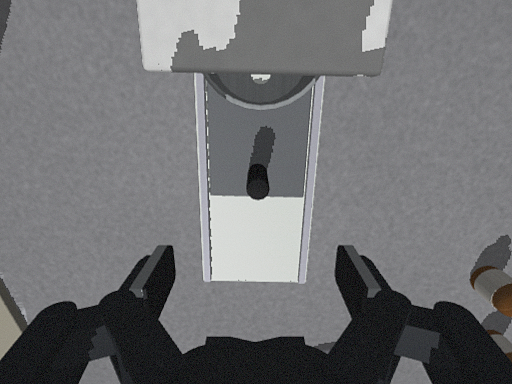

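```bash
python3 - <<'E'
from h import *
W=cam("wrist")
print(atz(W,(258,190),85).round(1))
def ang(a,b,z):
    a,b=atz(W,a,z),atz(W,b,z);print(a.round(1),b.round(1),np.degrees(np.arctan2(*(b-a)[:2][::-1])))
ang((197,75),(205,281),24);ang((322,75),(303,281),24);ang((143,70),(383,75),144)
cv2.imwrite("pics/w1b.png",cv2.resize(W["img"][50:290,180:340],None,fx=2.5,fy=2.5))
E
```

```text
[487.4 112.5  85. ]
[447.8 225.6  24. ] [391.7 -16.2  24. ] -103.0815519843812
[572.2 199.8  24. ] [516.3 -42.   24. ] -103.01746214410488
[436.7 223.3 144. ] [581.7 190.3 144. ] -12.812492985597743
```

View pics/w1b.png

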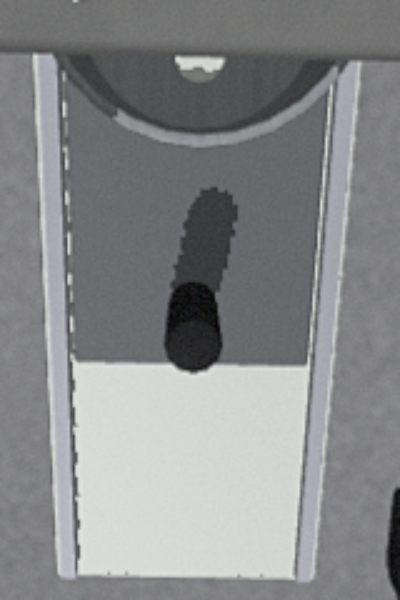

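```bash
python3 - <<'E'
from h import *
mv([484.7,112.8,190],[np.pi,0,np.radians(-11.8)],[487,112.8,54],[np.pi,0,np.radians(-12.8)])
a=np.radians(-102.8);d=np.array([np.cos(a),np.sin(a),0])
E
```

```text
shift m [ 0.0023 -0.0005  0.136 ] rotvec [ 0.     -0.      0.0175]
```

{"method": "move_arm", "body": {"moves": [[[0.0023, -0.0005, 0.05, 0, 0, 0.0175], [0.0023, -0.0005, 0.09, 0, 0, 0.0175], [0.0023, -0.0005, 0.12, 0, 0, 0.0175], [0.0023, -0.0005, 0.136, 0, 0, 0.0175], [0.0023, -0.0005, 0.136, 0, 0, 0.0175]]]}}

```text
clock: 4.7
eef_pos: [486.7, 112.8, 53.5]
tool_rot: [3.141, 0.001, -0.223]
force: [-0.2, 0.2, 0.6]
width: 85.2
```

{"method": "move_arm", "body": {"moves": [[[0, 0, 0, 0, 0, 0], [0, 0, 0, 0, 0, 0], [0, 0, 0, 0, 0, 0], [0, 0, 0, 0, 0, 0], [0, 0, 0, 0, 0, 0], [0, 0, 0, 0, 0, 0]]], "jaw": 0}}

```text
clock: 5.45
eef_pos: [486.5, 113.3, 54.8]
tool_rot: [-3.141, 0.001, -0.223]
force: [-2.9, -0.2, 8.1]
width: 20.6
```

{"method": "move_arm", "body": {"moves": [[[0, 0.015, 0, 0, 0, 0], [0, 0.03, 0, 0, 0, 0], [0, 0.045, 0, 0, 0, 0], [0, 0.06, 0, 0, 0, 0], [0, 0.075, 0, 0, 0, 0], [0, 0.09, 0, 0, 0, 0], [0, 0.1, 0, 0, 0, 0], [0, 0.1, 0, 0, 0, 0]]]}}

```text
clock: 6.45
eef_pos: [464.1, 14.6, 54.8]
tool_rot: [-3.141, 0.001, -0.224]
force: [-3.1, -1.5, 8.9]
width: 20.5
```

{"method": "move_arm", "body": {"moves": [[[0, 0.007, 0, 0, 0, 0], [0, 0.014, 0, 0, 0, 0], [0, 0.02, 0, 0, 0, 0], [0, 0.024, 0, 0, 0, 0], [0, 0.028, 0, 0, 0, 0], [0, 0.028, 0, 0, 0, 0]]]}}

```text
clock: 7.2
eef_pos: [459.7, -4.8, 54.7]
tool_rot: [-3.133, 0.001, -0.217]
force: [1.7, 18.6, 5.7]
width: 20.3
```

{"method": "move_arm", "body": {"moves": [[[0, -0.006, 0, 0, 0, 0], [0, -0.006, 0, 0, 0, 0]]]}}

```text
clock: 7.45
eef_pos: [459.7, -4.5, 54.8]
tool_rot: [-3.14, 0.001, -0.222]
force: [-1.1, 3.8, 9.2]
width: 20.4
```

{"method": "move_arm", "body": {"moves": [[[0, 0, 0, 0, 0, 0], [0, 0, 0, 0, 0, 0], [0, 0, 0, 0, 0, 0], [0, 0, -0.04, 0, 0, 0], [0, 0, -0.09, 0, 0, 0], [0, 0, -0.14, 0, 0, 0], [0, 0, -0.14, 0, 0, 0]]], "jaw": 1}}

```text
clock: 8.32
eef_pos: [462.5, -6.4, 197.1]
tool_rot: [-3.139, -0.007, -0.224]
force: [0.7, -1.0, -1.4]
width: 85.6
```

```bash
python3 - <<'E'
from m import *
s=ctrl.read_state();print(s["eef_pos"],s["tool_rot"],s["force"])
W=cam("wrist");cv2.imwrite("pics/w2.png",W["img"])
crop(T,200,220,80,5,"pics/t2.png")
crop(S,320,165,80,5,"pics/s2.png")
for n,c in (("scene",S),("top",T),("wrist",W)):
  for k,z in (("handle_grip",70),("canister_mouth",102)):
    for r in models.place_of(n,k): print(n,k,r["uv"],r["score"],atz(c,r["uv"],z).round(1))
E
```

```text
[459.96687295  -5.95783401 194.14950737] [-3.14113197e+00 -4.93734812e-04 -2.23186760e-01] [-1.2445547  -0.6220519  -0.95973911]
scene handle_grip [271.3, 168.0] 0.79 [458.4  -1.6  70. ]
scene canister_mouth [321.7, 151.5] 0.72 [486.4 115.8 102. ]
top handle_grip [231.9, 222.1] 0.95 [465.2  -1.8  70. ]
wrist canister_mouth [252.5, 26.8] 0.94 [487.4 121.4 102. ]
```

View pics/w2.png

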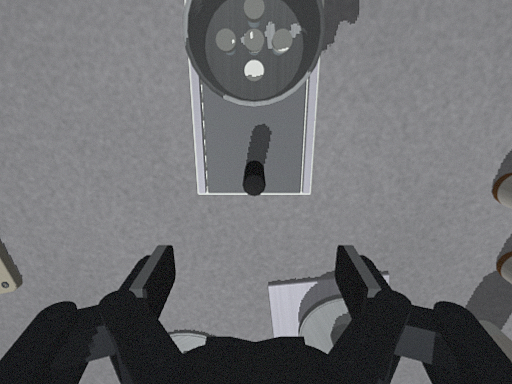

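View pics/t2.png

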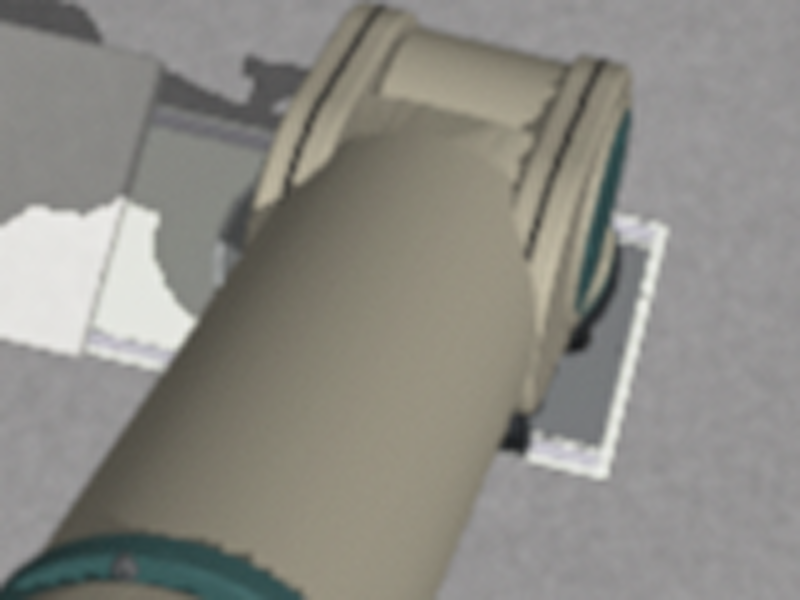

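View pics/s2.png

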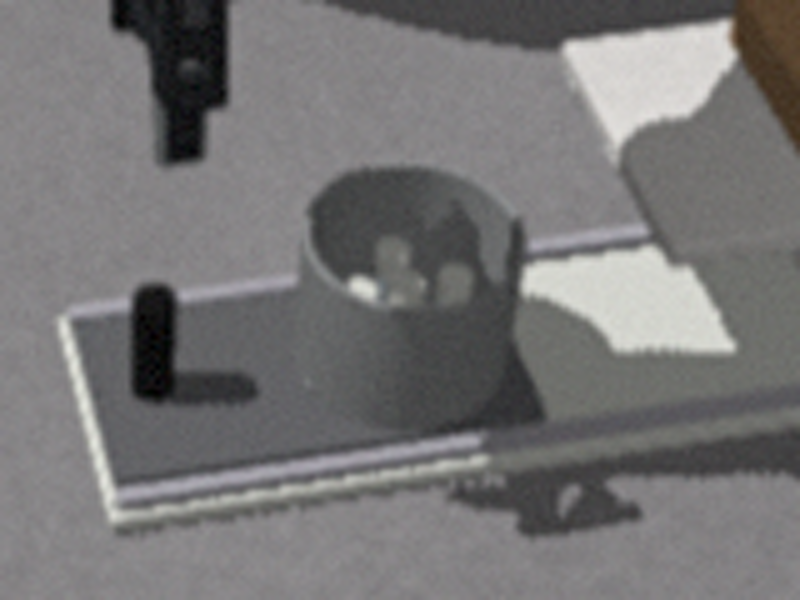

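{"method": "move_arm", "body": {"moves": [[[0, -0.05, -0.02, 0, 0, 0], [0, -0.1, -0.04, 0, 0, 0], [0, -0.1, -0.04, 0, 0, 0], [0, -0.1, -0.04, 0, 0, 0]]]}}

```text
clock: 9.28
eef_pos: [481.6, 90.7, 233.4]
tool_rot: [3.14, 0.001, -0.223]
force: [-0.3, 0.2, -0.1]
width: 85.4
```

```bash
python3 - <<'E'
from m import *
s=ctrl.read_state();print(s["eef_pos"],s["tool_rot"],s["clock"])
W=cam("wrist");cv2.imwrite("pics/w3.png",cv2.resize(W["img"],None,fx=1.5,fy=1.5))
import pickle;pickle.dump(W,open("w3.pkl","wb"))
for k,z in (("handle_grip",70),("canister_mouth",102)):
    for r in models.place_of("wrist",k): print(k,r["uv"],r["score"],atz(W,r["uv"],z).round(1))
u=np.array([np.cos(np.radians(77.2)),np.sin(np.radians(77.2))])
print("from post",np.array([459.7,-4.6])+125*u)
E
```

```text
[481.53650188  89.79858892 233.42067648] [ 3.14027744e+00  1.28119197e-03 -2.25728218e-01] 9.375
handle_grip [254.8, 249.4] 0.73 [459.5  -6.   70. ]
canister_mouth [255.4, 150.5] 0.74 [489.  119.8 102. ]
from post [487.3935622  117.29366929]
```

View pics/w3.png

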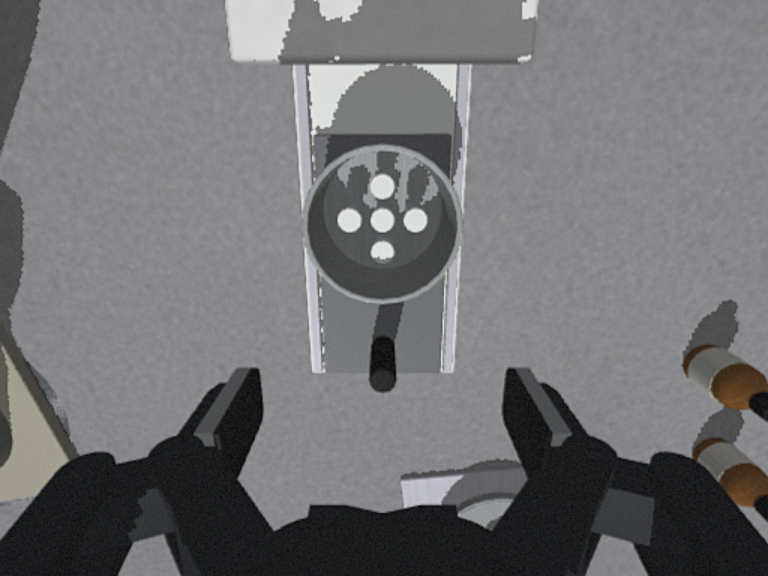

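```bash
cat >> h.py <<'E'
def overlay(c,circs,fn,roi,k=4):
    im=cv2.resize(c["img"],None,fx=k,fy=k,interpolation=cv2.INTER_CUBIC)
    for (x,y,z,r,col) in circs:
        t=np.linspace(0,2*np.pi,120);pts=np.array([proj(c,[x+r*np.cos(a),y+r*np.sin(a),z]) for a in t])
        cv2.polylines(im,[np.round((pts+.5)*k).astype(int).reshape(-1,1,2)],True,col,1)
    u0,v0,u1,v1=roi;cv2.imwrite(fn,im[v0*k:v1*k,u0*k:u1*k])
E
python3 - <<'E'
from h import *
import pickle;W=pickle.load(open("w3.pkl","rb"))
overlay(W,[(487.4,117.3,102,53,(0,0,255)),(487.4,117.3,102,49,(0,255,0)),(459.7,-4.6,85,11,(0,0,255))],"pics/o3.png",(190,85,330,270),3)
E
```

```text
(no output)
```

View pics/o3.png

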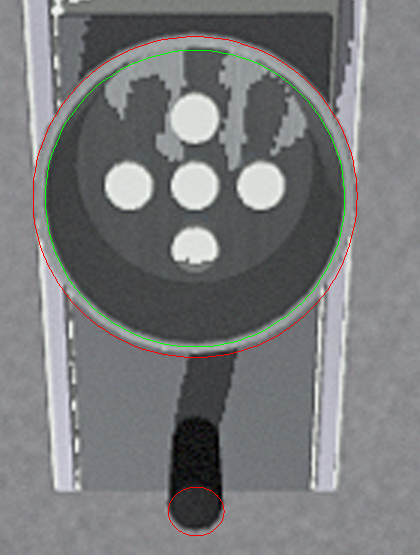

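```bash
python3 - <<'E'
from h import *
r=[np.pi,0,np.radians(-12.8)]
mv([482.1,91.3,234],r,[527,-259,190],r)
E
```

```text
shift m [0.1214 0.3316 0.044 ] rotvec [0. 0. 0.]
```

{"method": "move_arm", "body": {"moves": [[[0.02, 0.05, 0, 0, 0, 0], [0.04, 0.105, 0, 0, 0, 0], [0.06, 0.16, 0, 0, 0, 0], [0.08, 0.215, 0.01, 0, 0, 0], [0.1, 0.27, 0.025, 0, 0, 0], [0.115, 0.315, 0.04, 0, 0, 0], [0.1214, 0.3316, 0.044, 0, 0, 0], [0.1214, 0.3316, 0.044, 0, 0, 0], [0.1214, 0.3316, 0.044, 0, 0, 0]]]}}

```text
clock: 10.65
eef_pos: [527.5, -256.8, 190.2]
tool_rot: [-3.14, 0.0, -0.221]
force: [-0.2, 0.6, -0.2]
width: 85.8
```

```bash
python3 - <<'E'
from m import *
s=ctrl.read_state();print(s["eef_pos"],s["tool_rot"],s["clock"],s["force"])
W=cam("wrist")
import pickle;pickle.dump(W,open("w4.pkl","wb"))
for k,z in (("inner_knob",82),("outer_collar",55)):
    for r in models.place_of("wrist",k): print(k,r["uv"],r["score"],atz(W,r["uv"],z).round(1))
x,y=527,-259
overlay(W,[(x,y,86,8,(0,0,255)),(x,y,62,19,(0,255,0)),(x,y,33,62,(0,0,255))],"pics/o4.png",(130,60,400,300),2)
E
```

```text
[ 527.72384808 -256.691792    190.42086263] [-3.14032566e+00 -3.71021918e-04 -2.20613556e-01] 10.75 [0.45242912 0.62267914 0.357841  ]
inner_knob [254.2, 186.6] 0.77 [ 527.7 -255.1   82. ]
outer_collar [70.0, 265.8] 0.96 [ 299.  -310.3   55. ]
outer_collar [269.9, 304.4] 0.78 [ 511.4 -413.6   55. ]
outer_collar [254.5, 178.7] 0.71 [ 527.9 -255.4   55. ]
```

View pics/o4.png

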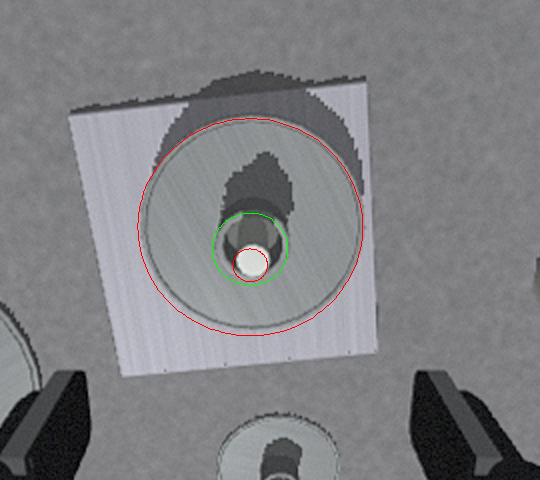

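{"method": "move_arm", "body": {"moves": [[[0, -0.0008, 0.04, 0, 0, 0], [0, -0.0008, 0.08, 0, 0, 0], [0, -0.0008, 0.11, 0, 0, 0], [0, -0.0008, 0.124, 0, 0, 0], [0, -0.0008, 0.124, 0, 0, 0], [0, -0.0008, 0.124, 0, 0, 0]]]}}

```text
clock: 11.65
eef_pos: [528.1, -258.5, 67.2]
tool_rot: [3.141, -0.002, -0.223]
force: [0.3, -0.4, 0.3]
width: 85.6
```

```bash
python3 - <<'E'
from m import *
s=ctrl.read_state();print(s["eef_pos"],s["tool_rot"],s["clock"],s["force"])
W=cam("wrist")
x,y=527.2,-257.7
overlay(W,[(x,y,86,8,(0,0,255)),(s["eef_pos"][0],s["eef_pos"][1],86,3,(255,0,0)),(x,y,62,19,(0,255,0)),(x,y,33,62,(0,0,255))],"pics/o5.png",(100,60,400,360),2)
E
```

```text
[ 528.17277428 -258.49414839   67.2774198 ] [ 3.14112843e+00 -2.28911496e-03 -2.23332086e-01] 11.75 [-0.96069016 -0.41398734  0.1047842 ]
```

View pics/o5.png

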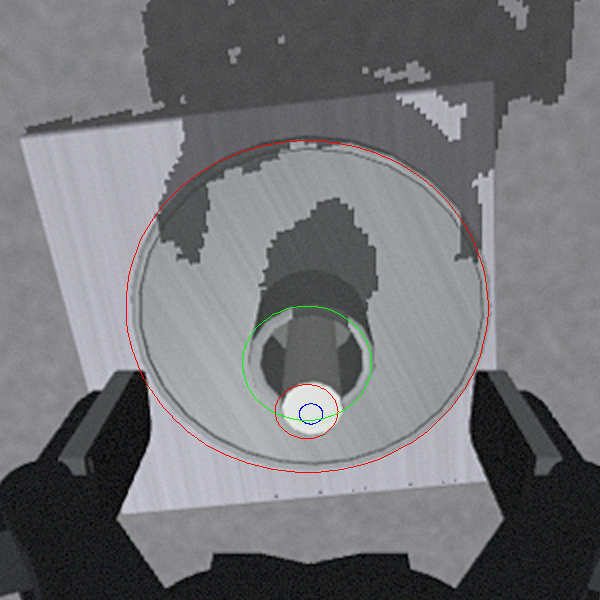

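{"method": "move_arm", "body": {"moves": [[[0, 0, 0, 0, 0, 0], [0, 0, 0, 0, 0, 0], [0, 0, 0, 0, 0, 0], [0, 0, 0, 0, 0, 0], [0, 0, 0, 0, 0, 0], [0, 0, 0, 0, 0, 0], [0, 0, 0, 0, 0, 0]]], "jaw": 0}}

```text
clock: 12.68
eef_pos: [527.6, -258.2, 66.0]
tool_rot: [3.141, -0.001, -0.223]
force: [1.1, -0.9, -0.7]
width: 14.2
```

{"method": "move_arm", "body": {"moves": [[[0, 0, -0.01, 0, 0, 0], [0, 0, -0.03, 0, 0, 0], [0, 0, -0.06, 0, 0, 0], [0, 0, -0.09, 0, 0, 0], [0, 0, -0.12, 0, 0, 0], [0, 0, -0.144, 0, 0, 0], [0, 0, -0.15, 0, 0, 0], [0, 0, -0.15, 0, 0, 0], [0, 0, -0.15, 0, 0, 0]]]}}

```text
clock: 13.8
eef_pos: [526.4, -257.5, 214.7]
tool_rot: [-3.141, 0.003, -0.223]
force: [0.1, 0.5, -2.9]
width: 13.8
```

```bash
python3 - <<'E'
from m import *
s=ctrl.read_state();print(s["eef_pos"],s["tool_rot"],s["clock"],s["force"],s["width"])
W=cam("wrist");e=s["eef_pos"];x,y,zf=e[0],e[1],e[2]-60
overlay(W,[(x,y,zf+80,8,(0,0,255)),(x,y,zf+56,19,(0,255,0)),(x,y,zf+27,62,(0,0,255))],"pics/o6.png",(100,60,400,360),2)
crop(S,190,200,70,5,"pics/s6.png")
r=[np.pi,0,np.radians(-12.8)]
mv([526.9,-258.2,216],r,[487.4,117.8,216],r)
E
```

```text
[ 526.6268346  -257.76507194  214.85280571] [-3.14120973e+00  2.28686050e-03 -2.23522342e-01] 13.9 [ 0.83919255  0.28353722 -3.50122778] 13.864853436242397
shift m [-0.1218 -0.3579 -0.    ] rotvec [0. 0. 0.]
```

View pics/o6.png

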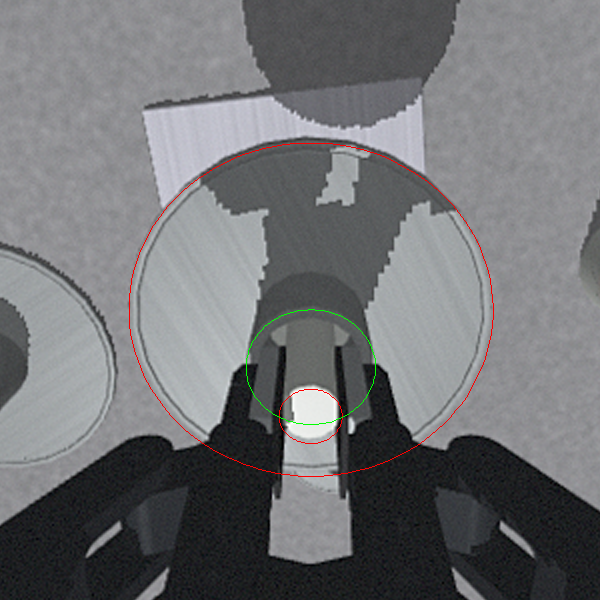

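View pics/s6.png

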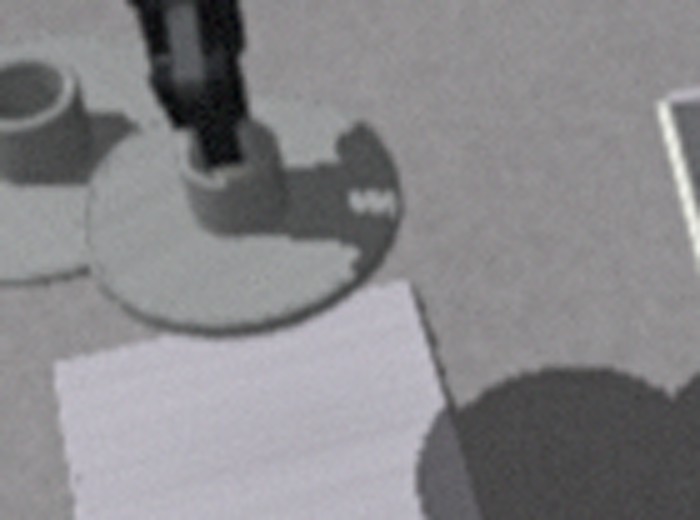

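{"method": "move_arm", "body": {"moves": [[[-0.005, -0.015, 0, 0, 0, 0], [-0.015, -0.045, 0, 0, 0, 0], [-0.028, -0.083, 0, 0, 0, 0], [-0.042, -0.124, 0, 0, 0, 0], [-0.056, -0.166, 0, 0, 0, 0], [-0.07, -0.207, 0, 0, 0, 0], [-0.084, -0.248, 0, 0, 0, 0], [-0.098, -0.288, 0, 0, 0, 0], [-0.109, -0.32, 0, 0, 0, 0], [-0.117, -0.343, 0, 0, 0, 0], [-0.1217, -0.3574, 0, 0, 0, 0], [-0.1217, -0.3574, 0, 0, 0, 0], [-0.1217, -0.3574, 0, 0, 0, 0], [-0.1217, -0.3574, 0, 0, 0, 0]]]}}

```text
clock: 15.7
eef_pos: [488.0, 116.1, 216.1]
tool_rot: [3.141, -0.0, -0.226]
force: [0.4, -0.3, -4.3]
width: 13.8
```

```bash
python3 - <<'E'
from m import *
s=ctrl.read_state();print(s["eef_pos"],s["tool_rot"],s["clock"],s["force"],s["width"])
W=cam("wrist");e=s["eef_pos"];x,y,zf=e[0],e[1],e[2]-60
overlay(W,[(x,y,zf+80,8,(0,0,255)),(x,y,zf+56,19,(0,255,0)),(x,y,zf+27,62,(0,0,255))],"pics/o7.png",(100,60,400,360),2)
crop(S,320,150,70,5,"pics/s7.png")
crop(T,190,212,80,5,"pics/t7.png")
E
```

```text
[487.9874446  116.45149174 216.04577043] [ 3.14140180e+00 -1.40080983e-04 -2.25068673e-01] 15.8 [ 0.30992693  0.14061503 -3.04818179] 13.828112973023412
```

View pics/o7.png

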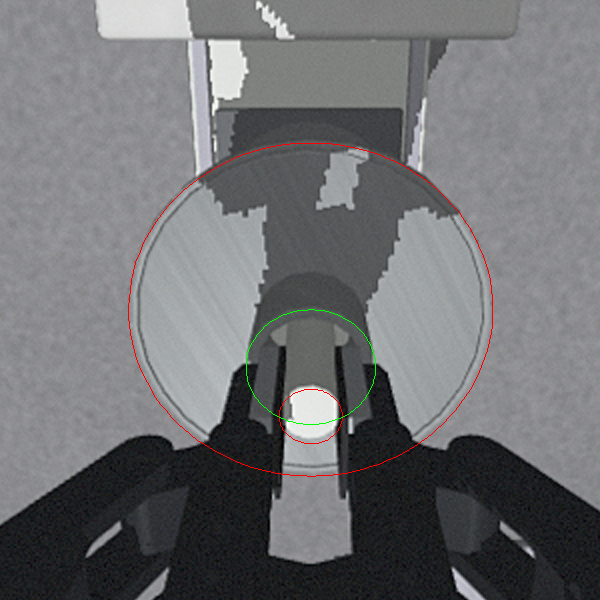

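View pics/s7.png

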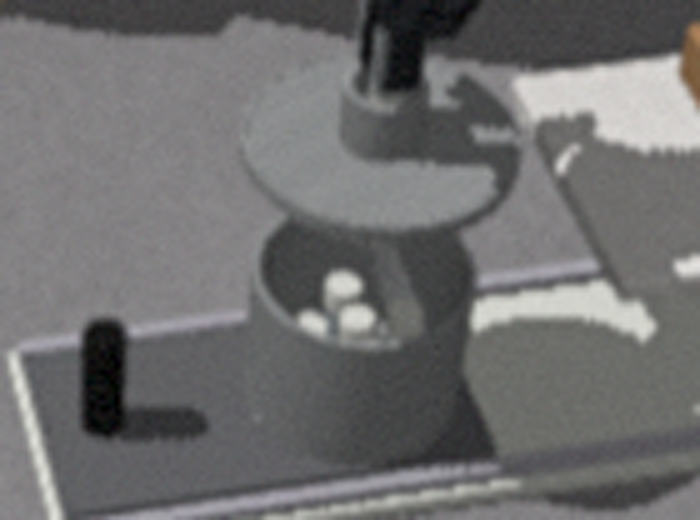

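{"method": "move_arm", "body": {"moves": [[[-0.0005, -0.0008, 0.02, 0, 0, 0], [-0.0005, -0.0008, 0.04, 0, 0, 0], [-0.0005, -0.0008, 0.048, 0, 0, 0], [-0.0005, -0.0008, 0.052, 0, 0, 0], [-0.0005, -0.0008, 0.054, 0, 0, 0], [-0.0005, -0.0008, 0.056, 0, 0, 0], [-0.0005, -0.0008, 0.058, 0, 0, 0]]]}}

```text
clock: 16.73
eef_pos: [487.7, 118.4, 158.2]
tool_rot: [-3.141, -0.001, -0.223]
force: [0.6, 0.2, -2.8]
width: 13.6
```

{"method": "move_arm", "body": {"moves": [[[0, 0.0003, 0.002, 0, 0, 0], [0, 0.0003, 0.004, 0, 0, 0], [0, 0.0003, 0.006, 0, 0, 0], [0, 0.0003, 0.008, 0, 0, 0], [0, 0.0003, 0.009, 0, 0, 0], [0, 0.0003, 0.01, 0, 0, 0], [0, 0.0003, 0.01, 0, 0, 0]]]}}

```text
clock: 17.6
eef_pos: [487.4, 118.0, 147.9]
tool_rot: [3.142, 0.0, -0.223]
force: [0.2, 0.4, -3.3]
width: 13.9
```

{"method": "move_arm", "body": {"moves": [[[0, 0, 0.001, 0, 0, 0], [0, 0, 0.002, 0, 0, 0], [0, 0, 0.003, 0, 0, 0], [0, 0, 0.004, 0, 0, 0], [0, 0, 0.004, 0, 0, 0]]]}}

```text
clock: 18.23
eef_pos: [487.8, 118.0, 145.6]
tool_rot: [-3.14, -0.001, -0.224]
force: [-3.3, -0.7, 13.7]
width: 13.6
```

```bash
python3 - <<'E'
from m import *
s=ctrl.read_state();print(s["eef_pos"],s["tool_rot"],s["clock"],s["force"],s["width"])
crop(S,320,150,50,7,"pics/s8.png")
E
```

```text
[487.85410634 117.98197405 145.64080411] [-3.14015011e+00 -8.58721875e-04 -2.23698652e-01] 18.325 [-2.91086396 -1.25144639 13.40057584] 13.686416842079291
```

View pics/s8.png

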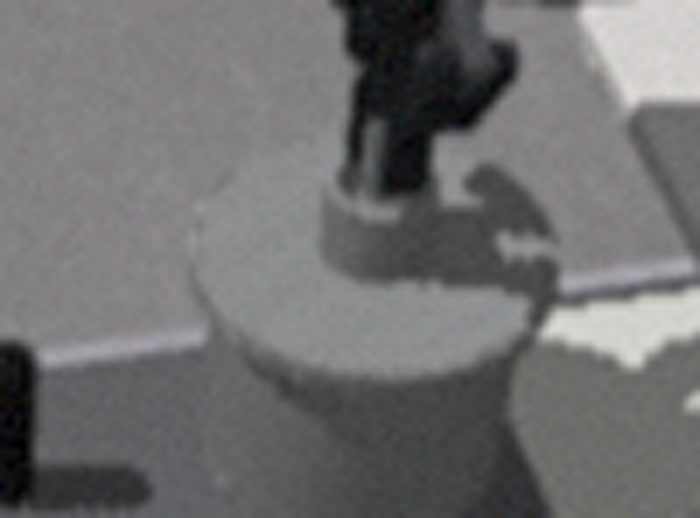

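{"method": "move_arm", "body": {"moves": [[[0, 0, -0.001, 0, 0, 0], [0, 0, -0.002, 0, 0, 0], [0, 0, -0.002, 0, 0, 0], [0, 0, -0.002, 0, 0, 0], [0, 0, -0.002, 0, 0, 0]]], "jaw": 1}}

```text
clock: 18.95
eef_pos: [487.4, 118.0, 145.9]
tool_rot: [3.141, 0.0, -0.223]
force: [-0.1, 0.5, 0.1]
width: 85.4
```

```bash
python3 - <<'E'
from m import *
s=ctrl.read_state();print(s["eef_pos"],s["tool_rot"],s["clock"],s["force"],s["width"])
W=cam("wrist");x,y=487.4,117.9
overlay(W,[(x,y,166,8,(0,0,255)),(x,y,142,19,(0,255,0)),(x,y,113,62,(0,0,255))],"pics/o9.png",(100,60,400,360),2)
E
```

```text
[487.42292722 117.9887957  145.91928263] [ 3.14152347e+00  1.10793645e-04 -2.23466929e-01] 19.05 [-0.2029201  -0.14895096 -0.09728708] 85.25105740078948
```

View pics/o9.png

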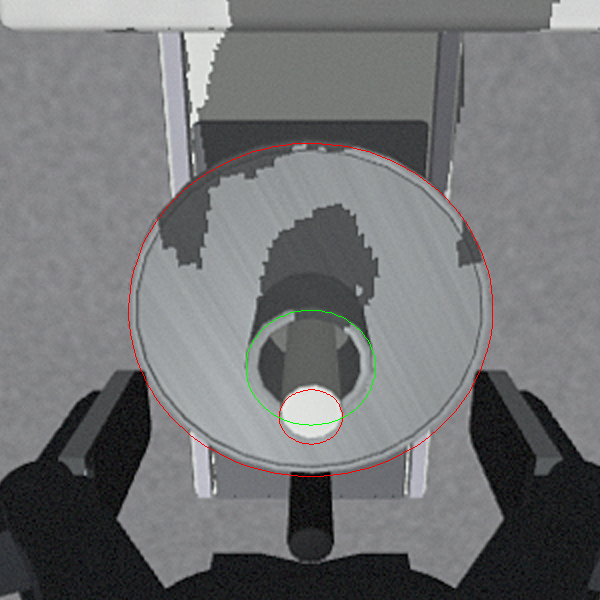

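{"method": "move_arm", "body": {"moves": [[[0, 0, 0.008, 0, 0, 0], [0, 0, 0.017, 0, 0, 0], [0, 0, 0.024, 0, 0, 0], [0, 0, 0.027, 0, 0, 0], [0, 0, 0.027, 0, 0, 0], [0, 0, 0.027, 0, 0, 0]]]}}

```text
clock: 19.85
eef_pos: [487.6, 118.0, 119.1]
tool_rot: [-3.141, -0.0, -0.224]
force: [0.3, 0.1, -0.7]
width: 85.3
```

{"method": "move_arm", "body": {"moves": [[[0, 0, 0, 0, 0, 0], [0, 0, 0, 0, 0, 0], [0, 0, 0, 0, 0, 0], [0, 0, 0, 0, 0, 0], [0, 0, 0, 0, 0, 0], [0, 0, 0, 0, 0, 0]]], "jaw": 0}}

```text
clock: 20.6
eef_pos: [487.4, 118.1, 119.6]
tool_rot: [-3.141, 0.0, -0.224]
force: [-1.2, -0.4, 5.4]
width: 36.6
```

{"method": "move_arm", "body": {"moves": [[[0, 0, -0.003, 0, 0, 0], [0, 0, -0.007, 0, 0, 0], [0, 0, -0.012, 0, 0, 0], [0, 0, -0.02, 0, 0, 0], [0, 0, -0.03, 0, 0, 0], [0, 0, -0.04, 0, 0, 0], [0, 0, -0.04, 0, 0, 0]]]}}

```text
clock: 21.48
eef_pos: [488.1, 118.2, 160.0]
tool_rot: [-3.141, -0.002, -0.223]
force: [-0.4, 0.6, -1.8]
width: 36.3
```

```bash
python3 - <<'E'
from m import *
s=ctrl.read_state();print(s["eef_pos"],s["tool_rot"],s["clock"],s["force"],s["width"])
crop(S,320,150,50,7,"pics/s10.png")
E
```

```text
[487.39114657 118.08514384 159.13093179] [-3.14134910e+00 -1.02716120e-04 -2.23295291e-01] 21.575 [-1.08823267 -0.35620211 -0.88762597] 36.43828275924734
```

View pics/s10.png

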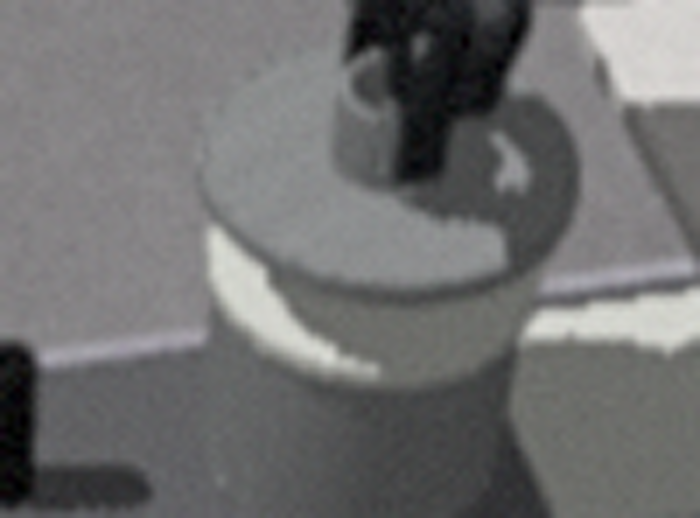

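The outer lid (steel disc) has risen and the white inner flange is still on the rim. I'll keep raising the outer lid.

{"method": "move_arm", "body": {"moves": [[[0, 0, -0.015, 0, 0, 0], [0, 0, -0.035, 0, 0, 0], [0, 0, -0.055, 0, 0, 0], [0, 0, -0.073, 0, 0, 0], [0, 0, -0.083, 0, 0, 0], [0, 0, -0.086, 0, 0, 0], [0, 0, -0.086, 0, 0, 0], [0, 0, -0.086, 0, 0, 0]]]}}

```text
clock: 22.58
eef_pos: [487.0, 117.9, 244.4]
tool_rot: [3.141, 0.001, -0.224]
force: [0.3, 0.6, -1.4]
width: 36.6
```

```bash
python3 - <<'E'
from m import *
s=ctrl.read_state();print(s["eef_pos"],s["tool_rot"],s["clock"],s["force"],s["width"])
cv2.imwrite("pics/s11.png",cv2.resize(S["img"][60:240,200:440],None,fx=3,fy=3,interpolation=cv2.INTER_CUBIC))
W=cam("wrist");e=s["eef_pos"]
overlay(W,[(e[0],e[1],e[2]+24,19,(0,255,0)),(e[0],e[1],e[2]-6,62,(0,0,255))],"pics/o11.png",(100,60,400,360),2)
overlay(S,[(487.4,117.9,166,8,(0,0,255)),(487.4,117.9,110,56,(0,0,255)),(e[0],e[1],e[2]-6,62,(0,255,0))],"pics/o11s.png",(250,80,400,200),5)
E
```

```text
[487.11818239 117.89670039 244.477143  ] [ 3.14094658e+00  1.00488986e-03 -2.23512839e-01] 22.675 [-0.23641137  0.07485934 -1.12780963] 36.25312191090484
```

View pics/o11s.png

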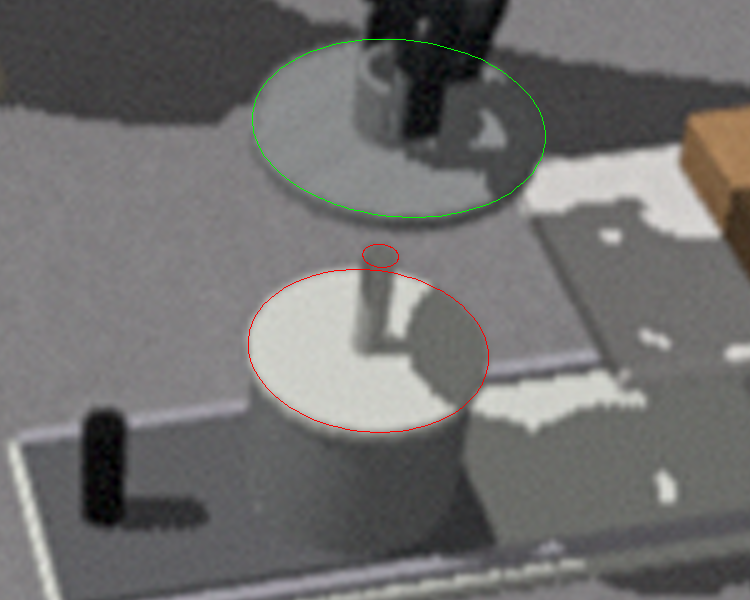

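View pics/o11.png

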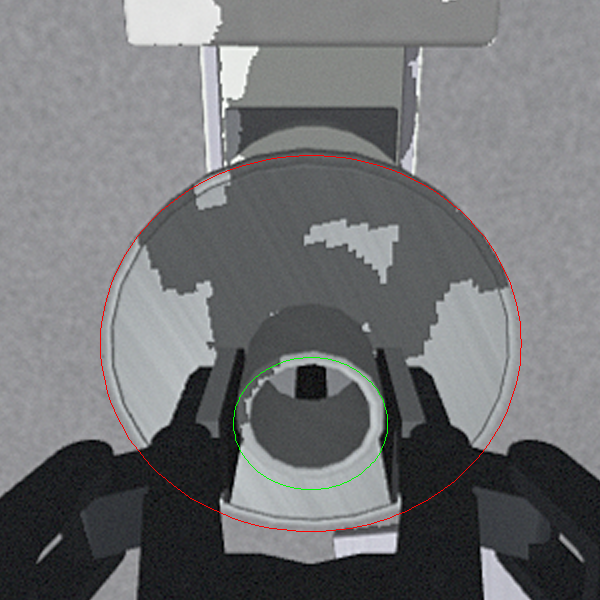

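```bash
python3 - <<'E'
from m import *
import time
for i in range(5): W=cam("wrist")
s=ctrl.read_state();e=s["eef_pos"];print(e,s["tool_rot"],s["clock"],s["force"],s["width"])
S2=cam("scene")
print("scene change px mean in disc area",cv2.phaseCorrelate(np.float32(cv2.cvtColor(S["img"],6)[85:130,298:362]),np.float32(cv2.cvtColor(S2["img"],6)[85:130,298:362])))
overlay(S2,[(487.4,117.9,102,53,(0,0,255)),(e[0],e[1],e[2]-6,62,(0,255,0)),(e[0],e[1],e[2]-10,62,(255,255,0))],"pics/o12.png",(250,80,400,200),5)
T2=cam("top");cv2.imwrite("pics/t12.png",T2["img"])
E
```

```text
[487.42479009 117.97944517 244.96607678] [ 3.14157086e+00  1.06534949e-04 -2.23411308e-01] 23.075 [-0.5614428  -1.58683522 -0.96970374] 36.51486462617961
scene change px mean in disc area ((0.24300148746692685, 0.4208741818021231), 1.0107620884974797)
```

View pics/o12.png

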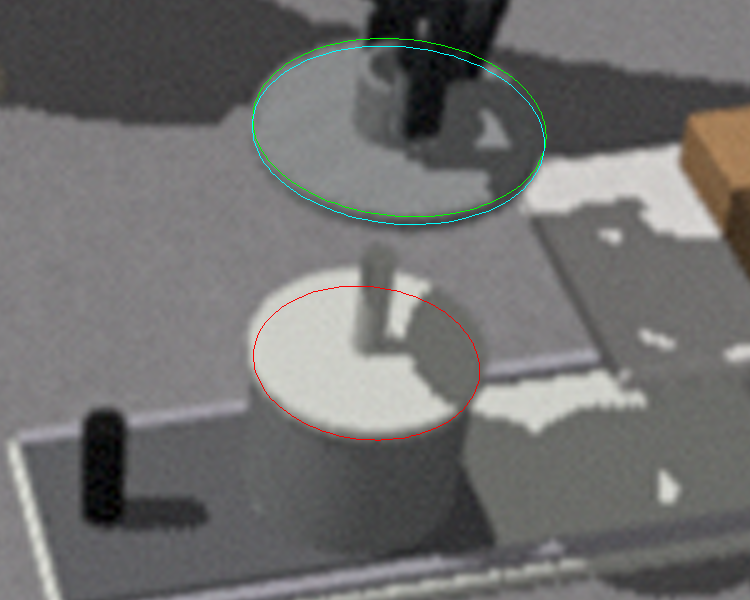

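View pics/t12.png

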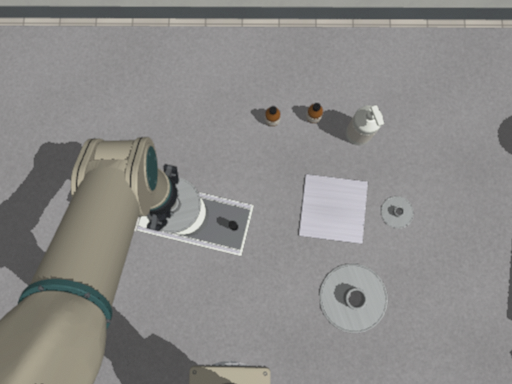

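```bash
python3 - <<'E'
from h import *
s=ctrl.read_state();print(s["eef_pos"],s["width"],s["clock"]);print(job.finish_job())
E
```

```text
[487.43352925 117.9890575  245.00488672] 36.371118556031355 23.175
the job is handed in; nothing more can be done
None
```

I finished the task and handed it in at 23.2 s of the 72 s allowed; no verdict is reported.

- **Carriage:** I gripped the pull post and slid it about 121 mm until it met its stop. The force rose to about 19 N there. The last top picture still shows the carriage at the open end of its base.
- **Lids in:** I picked up the pair by the inner knob; the wrist read about 3 N, close to the 330 g given for the two. I lowered them until they touched at about the height expected for a seated lid (TCP 145.6 mm, 146 expected), and only then opened the jaws.
- **Outer lid off:** I gripped the collar (width reading 36.6 mm) and lifted 126 mm straight up. The last pictures show the white inner lid flat on the rim where the model puts it.
- **End state:** The outer lid is held level, with the tool tilted less than 0.001 rad. Its underside is about 6.5 to 7 cm above the knob tip. The bottles are where they started.

**Small disagreements:**
- The scene camera shows the outer lid about 4 mm lower than the tool pose gives. This could be camera calibration or slight slip in the grip.
- Two scene pictures 0.4 s apart differed by about 0.4 pixel, roughly 1 mm. I took this as noise and did not check further.
- The wrist camera draws things a few percent smaller than calculated.
- The 1.1 N measured while holding the outer lid is a little below its nominal 1.7 N.

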